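# Test two syringe plungers and reject the one that sticks

### The arm

A 6-joint arm with a two-finger parallel gripper is mounted at the origin on a cart in front of the work surface, level with it; the furniture and walls round the work are solid. World frame = base frame: x ahead of the robot, y to its left, z up, the work surface at z = 0. Lengths are in mm, angles in rad, forces in N, time in s.
With the tool pointing down it reaches from about 400 to 925 mm from the base axis. Payload 12.5 kg.
Tool frame: the origin (TCP) lies midway between the tips of the shut fingers; the grasp point (between the pads) lies 19 mm behind it (env.grip_depth is the distance from the TCP to the grasp point, in mm); z points along the fingers, y is the line along which they close (so a half turn about z gives the same grasp; the last joint's range is limited). The gripper opens to 95 mm and grips with 3 to 60 N. Pads are 20 mm wide; open, the fingers measure 119 mm over their backs; the gripper's body (75 mm by 180 mm) begins 59 mm behind the grasp point.
Start: joints at [-0.106, 0.491, 1.559, -0, 1.092, -0.106], TCP at [625.019, 0.021, 192.861] pointing down, gripper open.
Joint ranges: [-3.1, 3.1], [-0.84, 2.19], [0.05, 2.79], [-1.13, 4.28], [0.06, 2.93], [-2.69, 2.69]. Speed limits (rad/s): [2.22, 2.22, 2.79, 3.14, 3.14, 3.14].

### API

Orientations are given as a unit quaternion [w, x, y, z].
In Python, from workcell import env, grab_frame, camera_params gives the robot as it stands. The module is installed in compiled form; this text tells all that it offers. Calls block until the motion is done:
- env.movep(position, orientation): joint-space move of the TCP to a pose.
- env.move_l(position, attitude=None, velocity=150, max_force=None): straight line of the TCP; attitude=None keeps the orientation; velocity is the mean speed in mm/s. With max_force (N) it stops when the force on the tool has changed by that much, and returns True; else False.
- env.move_j(angles): joint-space move.
- env.move_gripper(opening, force=None): opening from 0.0 (shut) to 1.0 (fully open); force is the grip in N (None keeps the last); returns when the fingers have stopped.
- env.sleep(seconds).
- env.ik(position, orientation): joint angles nearest the present ones, or None.
- env.state(): the state.
- grab_frame(name): name is "scene" or "side" or "wrist"; returns (picture, depth): 400x640x3 uint8, red, green, blue; 400x640 float32, mm along the optical axis (not along the pixel's ray), 0 where there is no reading.
- camera_params(name): a dict with "fx", "fy", "cx", "cy" (pixels), "world_to_cam" (4x4, takes a point from world to camera coordinates). Camera axes: x right, y up, looking along -z (the intrinsics and any distortion apply to the point x, -y, -z); pixel columns grow to the right and rows downward; lengths in mm; the calibration is good to about 2 mm. The wrist camera is an equidistant fisheye: a pixel r from the principal point sees the ray r / f radians off the axis. A picture is of the moment at which its call begins: read the wrist's pose just before it. camera_params takes no time and is no camera call; for the wrist camera it gives the pose at the moment of the call.
A pose or a line that the arm cannot do raises env.IKError and nothing moves.
- env.job_done(): hands the job in; it is judged then, once.
The state is a dict: "time_s": time; "joints": joint angles; "qd": joint speeds; "effort": joint torques, N m; "tcp_pos": TCP position; "orientation": TCP orientation; "force": force on the tool from outside, world axes, zero at the start; "torque": the same for the moment, N m; "finger_gap": opening from 0.0 (shut) to 1.0 (fully open); "grasp_force": force on a finger pad.
Only numpy, scipy, OpenCV 4.12 (cv2) and the standard library are available. Lean on these libraries where they do the work, as an engineer would, in place of code of your own. Each camera call takes 0.05 s, during which the arm holds its last target. There are 200 camera calls.

### The job

First test both: push the plunger of each of the two syringes, standing in the blue rack, firmly down through its stroke. One runs fully home and stays down: leave that syringe standing in its well with the plunger home. The other sticks and comes to rest well short of home: when both are tested, lift this syringe out by its barrel and stand it upright on the floor of the white enamel tray, its plunger left as the test left it. Leave the glass beaker where it is.

Things in the scene. Friction and masses are not known exactly. Their poses are not given: they have to be found in the camera images.
- syringe_a_mid (a point): capped lab syringe upright in one of the rack's wells (which one varies). Clear barrel 32 mm in diameter, 70 mm tall; on it a white flange 35 mm wide, 3 mm thick, then the white plunger's thumb disc, 30 mm wide. Point: axis, half-way up the barrel, z up: foot 35 mm below, flange top 38 mm above, disc top 60 mm above less the plunger's joint value. Grip the barrel below the flange. About 0.12 kg.
- syringe_b_mid (a point): capped lab syringe upright in one of the rack's wells (which one varies). Clear barrel 32 mm in diameter, 70 mm tall; on it a white flange 35 mm wide, 3 mm thick, then the white plunger's thumb disc, 30 mm wide. Point: axis, half-way up the barrel, z up: foot 35 mm below, flange top 38 mm above, disc top 60 mm above less the plunger's joint value. Grip the barrel below the flange. About 0.12 kg.
- plunger_a (a joint): plunger of syringe a (m): 0 = out, grows as the disc is pressed down, 0.018 = home. Starts at 0 to 0.002. A good one runs with 3 N and stays where left; a sticking one starts at 5 N, stiffens by 0.7 N per mm and, let go, returns to about 0.007 if pushed deeper. A 15 N push, or the whole stroke, tells which. Do not pull it back up.
- plunger_b (a joint): plunger of syringe b (m): 0 = out, grows as the disc is pressed down, 0.018 = home. Starts at 0 to 0.002. A good one runs with 3 N and stays where left; a sticking one starts at 5 N, stiffens by 0.7 N per mm and, let go, returns to about 0.007 if pushed deeper. A 15 N push, or the whole stroke, tells which. Do not pull it back up.
- rack: blue rack, a fixed block 80 x 150 x 30 mm (x, y, z) with two round wells 22 mm deep on its y axis, 42.5 mm either side of its centre; origin at the centre of its underside on the bench, x across, y along the row, z up. The wells' floor is 8 mm above the bench.
- tray: white enamel tray with dark blue rim, fixed on the bench, 237 x 287 mm (x, y) and 36 mm high; origin at the centre of its underside; flat floor 196 x 244 mm, 2 mm above the bench. Rejected syringes belong here.
- beaker: empty glass beaker, a bystander standing behind the rack, 74 mm wide and 82 mm tall; origin at the centre of its underside.
Not all that is in view belongs to the job. Leave any pink or yellow look-alike of the part that bears syringe_a_mid alone.

How it is judged (in metres and radians):
On the way:
1. both plungers have been pushed in past 4 mm, both syringes standing in the rack (value of joint each of plunger_a, plunger_b above 0.004 m and z of syringe_a_mid in the frame of rack between 0.035 and 0.052 m and x of syringe_a_mid in the frame of rack between -0.012 and 0.012 m and y of syringe_a_mid in the frame of rack between -0.06 and 0.06 m and z of syringe_b_mid in the frame of rack between 0.035 and 0.052 m and x of syringe_b_mid in the frame of rack between -0.012 and 0.012 m and y of syringe_b_mid in the frame of rack between -0.06 and 0.06 m), for 0.2 s.
At the end, for the whole second after the job is handed in: Good syringe upright in the rack (10 degrees), plunger home within 2.5 mm; sticking one, its plunger pushed in 3.5 to 12 mm, stands at rest on the tray floor, upright (10 degrees), its axis within 90 mm (tray x) and 112 mm (tray y) of the centre (((value of joint plunger_a above 0.0155 m and z of syringe_a_mid in the frame of rack between 0.035 and 0.052 m and x of syringe_a_mid in the frame of rack between -0.012 and 0.012 m and y of syringe_a_mid in the frame of rack between -0.06 and 0.06 m and value of joint plunger_b between 0.0035 and 0.012 m and x of syringe_b_mid in the frame of tray between -0.09 and 0.09 m and y of syringe_b_mid in the frame of tray between -0.112 and 0.112 m and z of syringe_b_mid in the frame of tray between 0.03 and 0.044 m) or (value of joint plunger_b above 0.0155 m and z of syringe_b_mid in the frame of rack between 0.035 and 0.052 m and x of syringe_b_mid in the frame of rack between -0.012 and 0.012 m and y of syringe_b_mid in the frame of rack between -0.06 and 0.06 m and value of joint plunger_a between 0.0035 and 0.012 m and x of syringe_a_mid in the frame of tray between -0.09 and 0.09 m and y of syringe_a_mid in the frame of tray between -0.112 and 0.112 m and z of syringe_a_mid in the frame of tray between 0.03 and 0.044 m)) and angle between each of syringe_a_mid, syringe_b_mid's own z axis and vertical below 0.17 rad and linear speed of each of syringe_a, syringe_b below 0.03 m/s); the robot touches nothing.
It fails at once if the glass beaker is shoved more than 25 mm or tipped (distance of beaker from where it was at the start of the episode above 0.025 m or angle between beaker's own z axis and vertical above 0.3 rad).
It also fails if it takes over 48 s, if anything falls off the work surface, if the arm or the gripper's body presses on something with over 40 N, if the wrist force passes 120 N, or if a joint passes its speed limit or range.

## Working session

There is one attempt and no reset: what is moved stays moved. The work goes in short steps, each a Python script; the robot and the scene stay as the last script left them, time stands still between calls to the robot, and variables do not carry over. Pictures are saved under pics/ and viewed, at most 10 in all, crops included, and the job is handed in when it is done.

```bash
mkdir -p pics; cat > h.py <<'E'
from workcell import env, grab_frame, camera_params
import numpy as np, cv2
def save(n,f): cv2.imwrite('pics/'+f,cv2.cvtColor(n,cv2.COLOR_RGB2BGR))
def cloud(name,d):
    p=camera_params(name); v,u=np.mgrid[:400,:640]
    c=np.stack([(u-p['cx'])/p['fx']*d,-(v-p['cy'])/p['fy']*d,-d,np.ones_like(d)],-1)
    return (c@np.linalg.inv(np.array(p['world_to_cam'])).T)[...,:3]
E
python3 - <<'E'
from h import *
for n in('scene','side'):
    im,d=grab_frame(n); save(im,n+'0.png'); np.save(n+'0.npy',cloud(n,d)); print(camera_params(n))
s=env.state();print(s['time_s'],s['orientation'],s['force'])
E
```

```text
{'fx': 505.916631262369, 'fy': 505.916631262369, 'cx': 321.0968469847322, 'cy': 195.9164194360312, 'world_to_cam': array([[ 8.80104886e-01, -4.74777090e-01,  1.45038948e-03,
        -4.84208224e+02],
       [ 2.05465090e-01,  3.83625663e-01,  9.00341850e-01,
        -2.13645334e+02],
       [-4.28018091e-01, -7.92097257e-01,  4.35180938e-01,
        -9.87047304e+02],
       [ 0.00000000e+00,  0.00000000e+00,  0.00000000e+00,
         1.00000000e+00]])}
{'fx': 389.884332698755, 'fy': 389.884332698755, 'cx': 329.6568820861143, 'cy': 202.1325020025806, 'world_to_cam': array([[ 9.99292059e-01,  3.27474248e-02,  1.85199187e-02,
        -5.65651000e+02],
       [-3.52481972e-02,  6.42877806e-01,  7.65157298e-01,
        -5.46874540e+01],
       [ 1.31508863e-02, -7.65268405e-01,  6.43576974e-01,
        -9.07430005e+02],
       [ 0.00000000e+00,  0.00000000e+00,  0.00000000e+00,
         1.00000000e+00]])}
0.1 [-3.99702472e-04  7.07114112e-01  7.07099262e-01 -3.26486293e-04] [-0.35331297  0.33050317 -0.63938047]
```

View pics/scene0.png

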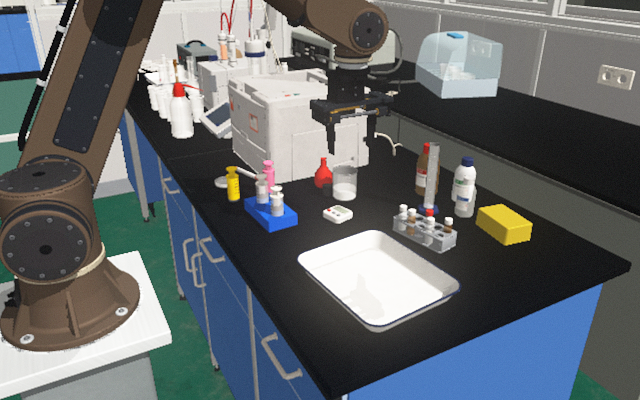

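View pics/side0.png

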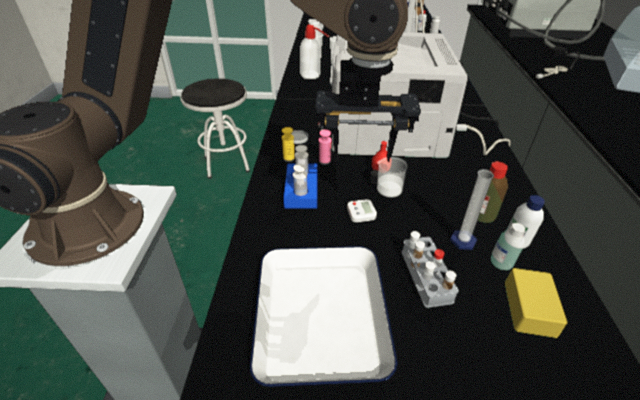

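The rack holds two white syringes, at scene pixels (262,190) and (277,200), or (302,158) and (300,180) in the side view. Look-alikes to leave alone: yellow (233,183) and pink (268,172), both outside the rack. The beaker is at (344,182) and the tray at (378,278). I'll work with the two white ones in the blue rack.

```bash
python3 - <<'E'
from h import *
for n,box in(('scene',(160,240,235,310)),('side',(135,215,270,330))):
    im=cv2.cvtColor(cv2.imread(f'pics/{n}0.png'),cv2.COLOR_BGR2HSV).astype(int);P=np.load(n+'0.npy')
    m=np.zeros(im.shape[:2],bool);m[box[0]:box[1],box[2]:box[3]]=1
    blue=m&(im[...,0]>100)&(im[...,0]<130)&(im[...,1]>150)&(im[...,2]>60)
    top=blue&(abs(P[...,2]-30)<5); q=P[top]; print(n,'rack',top.sum(),cv2.minAreaRect(q[:,:2].astype(np.float32)),np.percentile(P[blue][:,2],[5,50,95]))
    w=m&(im[...,1]<60)&(im[...,2]>120)&(P[...,2]>70)&(P[...,2]<125)
    k,l,st,c=cv2.connectedComponentsWithStats(w.astype(np.uint8))
    for i in range(1,k):
        if st[i,4]>15:
            q=P[l==i]; t=q[q[:,2]>q[:,2].max()-4]; print(st[i],c[i],'top',t.mean(0),len(t),t.min(0),t.max(0))
    t=(abs(P[...,2]-2)<4)&(im[...,1]<40)&(im[...,2]>150); q=P[t]; print('tray floor',len(q),cv2.minAreaRect(q[:,:2].astype(np.float32)), np.median(q,0))
im=cv2.imread('pics/side0.png')[120:220,240:420];cv2.imwrite('pics/c.png',cv2.resize(im,None,fx=4,fy=4))
E
```

```text
scene rack 484 ((486.14764404296875, 161.59417724609375), (82.16633605957031, 156.14186096191406), 3.793910264968872) [-0.1619513  24.16653479 30.47924089]
[271 160  20   3  34] [279.32352941 160.5       ] top [554.03491001 297.44966046  94.43050153] 2 [553.04767889 292.69039145  94.41600466] [555.02214113 302.20892946  94.44499839]
[256 173  12  16 145] [261.26896552 180.42068966] top [482.47588567 203.34799731  99.88018081] 45 [469.12313138 188.72213663  98.14859824] [496.25347846 219.88430577 101.83292798]
[270 185  14  16 165] [276.38787879 192.49090909] top [487.45614841 117.71377407 100.52666523] 46 [473.88336938 103.73171886  99.02969381] [501.11151701 132.26847328 102.87596392]
tray floor 10654 ((1028.836669921875, 1008.7141723632812), (2341.086181640625, 2700.043212890625), 0.9542087912559509) [ 5.06767829e+02 -1.52006363e+02  3.57178157e-01]
side rack 693 ((484.99725341796875, 163.875732421875), (79.55364227294922, 153.5996551513672), 3.4116628170013428) [-0.97805724 28.55062571 31.01073011]
[295 145  13  17 164] [300.99390244 153.3597561 ] top [484.2567526  204.48384415 100.65947915] 49 [471.19451408 188.55910493  99.24788226] [495.22314672 220.47047156 103.21792401]
[293 164  14  18 201] [299.56218905 172.65174129] top [488.06061145 120.5923962  100.46059678] 75 [474.88651015 105.27483039  98.09444625] [501.79407895 136.22991268 102.08659234]
tray floor 16935 ((987.60888671875, 987.9547729492188), (2845.552490234375, 1576.3548583984375), 72.5027847290039) [ 521.31281151 -186.40260285    0.72101439]
```

View pics/c.png

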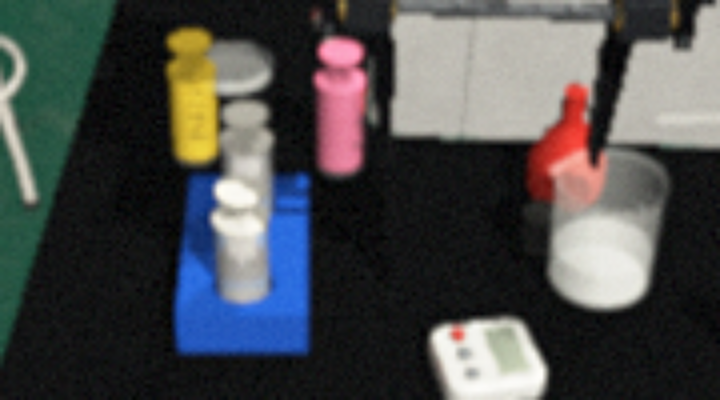

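```bash
python3 - <<'E'
from h import *
P=np.load('side0.npy');im=cv2.cvtColor(cv2.imread('pics/side0.png'),cv2.COLOR_BGR2HSV).astype(int)
t=(abs(P[...,2]-2)<5)&(im[...,1]<60)&(im[...,2]>120); t[:240]=0; t[:,400:]=0; t[:,:240]=0
q=P[t]; print('tray',cv2.minAreaRect(q[:,:2].astype(np.float32)))
for nm,(r,c) in dict(y=(135,288),p=(140,325)).items(): print(nm,P[r-8:r+12:4,c].round())
Q=env.state()['orientation']
env.move_gripper(0.0)
for n,(x,y) in dict(near=(488,120),far=(483.3,204.5)).items():
    env.movep([x,y,125],Q); env.move_l([x,y,106],velocity=60); f0=env.state()['force'][2]
    log=[];st=False
    for z,v in ((95,20),(79,15)):
        st=env.move_l([x,y,z],velocity=v,max_force=15); s=env.state(); log.append((st,s['tcp_pos'][2],s['force'][2]-f0))
        if st: break
    print(n,log,s['tcp_pos']); env.move_l([x,y,125],velocity=80)
print(env.state()['time_s'])
env.movep([520,-60,240],Q)
for k in('scene','side'):
    a,d=grab_frame(k); np.save(k+'1.npy',cloud(k,d)); save(a,k+'1.png')
P=np.load('side1.npy');im=cv2.imread('pics/side1.png');cv2.imwrite('pics/c1.png',cv2.resize(im[120:220,240:420],None,fx=4,fy=4))
for k in('scene','side'):
    P=np.load(k+'1.npy')
    for x,y in((488,120),(483.3,204.5)):
        m=(np.hypot(P[...,0]-x,P[...,1]-y)<22)&(P[...,2]>60)&(P[...,2]<115);z=P[m][:,2];t=P[m][z>np.percentile(z,97)-5];print(k,np.percentile(z,[80,90,97]),t.mean(0))
print(env.state()['time_s'])
E
```

```text
tray ((556.6228637695312, -215.5948486328125), (201.91371154785156, 252.6784210205078), 4.802422523498535)
y [[413. 493.  -2.]
 [440. 303.  93.]
 [440. 299.  83.]
 [440. 294.  73.]
 [440. 290.  63.]]
p [[542. 305.  93.]
 [542. 286.  91.]
 [542. 296.  73.]
 [543. 282.  68.]
 [543. 282.  55.]]
near [(False, np.float64(95.01639269495202), np.float64(-0.46556740037537675)), (False, np.float64(79.23663128619148), np.float64(4.119723881013996))] [488.16154191 120.0116176   79.23663129]
far [(False, np.float64(95.0077429188553), np.float64(0.3794043861212277)), (False, np.float64(79.03652888223088), np.float64(0.7701344369800216))] [483.28507581 204.50063453  79.03652888]
9.0667
scene [ 98.64349419  99.63598767 100.82750153] [487.94869203 117.8688272   99.44408551]
scene [ 97.88912542  99.32856821 100.75463368] [482.94819337 203.86278537  99.10979911]
side [ 99.85763388 100.64715901 101.49457602] [487.99113939 119.75197558 100.11341673]
side [ 97.16587699  99.901912   100.9842039 ] [476.71890257 202.75818009  99.63390446]
10.2833
```

View pics/c1.png

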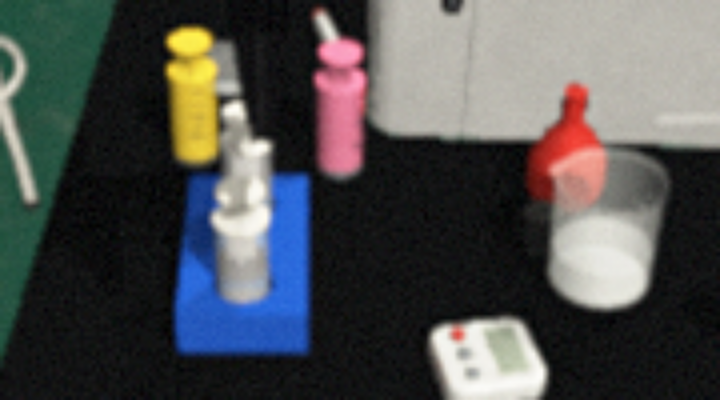

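```bash
python3 - <<'E'
from h import *
s=env.state();print({k:s[k] for k in('finger_gap','tcp_pos','force','grasp_force')})
a=cv2.imread('pics/scene1.png')[140:240,210:330];b=cv2.imread('pics/side1.png')[130:215,270:330]
a=cv2.resize(a,(480,400),interpolation=cv2.INTER_CUBIC);b=cv2.resize(b,(282,400),interpolation=cv2.INTER_CUBIC)
cv2.imwrite('pics/c2.png',np.hstack([a,b]))
E
```

```text
{'finger_gap': 0.004506634888972085, 'tcp_pos': array([519.8569555 , -58.83893989, 239.33289212]), 'force': array([-0.14682862, -0.40181659, -0.49778511]), 'grasp_force': 0.0}
```

View pics/c2.png

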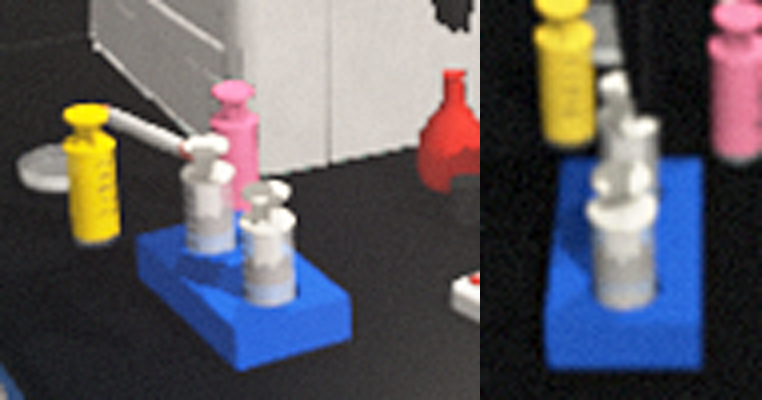

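Neither push stopped on force, and the discs look off-centre or tilted. I'll look from close by with the wrist camera.

```bash
python3 - <<'E'
from h import *
Q=env.state()['orientation']
env.movep([486,110,215],Q)
p=camera_params('wrist');a,d=grab_frame('wrist');save(a,'w.png');np.save('wd.npy',d);print(p)
W=np.array(p['world_to_cam'])
for X in([488,120,102],[483,205,102],[488,120,30]):
    c=W@np.r_[X,1];v=np.array([c[0],-c[1],-c[2]]);r=np.hypot(*v[:2]);th=np.arctan2(r,v[2]);print(X,p['cx']+p['fx']*th*v[0]/r,p['cy']+p['fy']*th*v[1]/r)
E
```

```text
{'fx': 309.70691628693146, 'fy': 309.70691628693146, 'cx': 316.3770217191771, 'cy': 198.01687168324267, 'world_to_cam': array([[ 9.99996091e-01,  2.40083585e-03, -1.43290728e-03,
        -4.86709186e+02],
       [-2.68973908e-03,  9.65974807e-01, -2.58622192e-01,
        -6.96355619e+01],
       [ 7.63242905e-04,  2.58625035e-01,  9.65977489e-01,
        -4.40734562e+02],
       [ 0.00000000e+00,  0.00000000e+00,  0.00000000e+00,
         1.00000000e+00]])}
[488, 120, 102] 317.8011451668776 179.51490904860856
[483, 205, 102] 312.9051549205884 94.10962308350312
[488, 120, 30] 317.62216350711344 167.81392287886632
```

View pics/w.png

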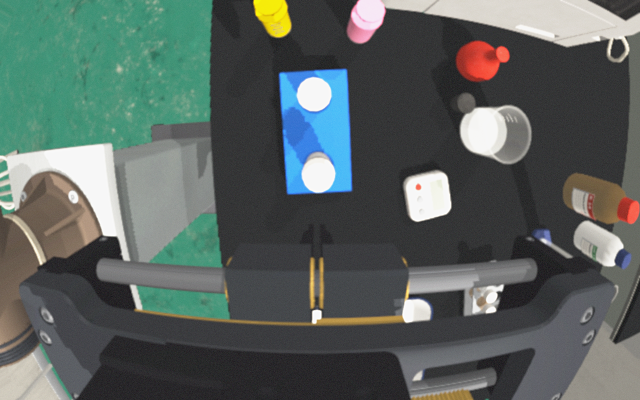

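```bash
python3 - <<'E'
from h import *
p=camera_params('wrist');d=np.load('wd.npy');a=cv2.imread('pics/w.png')
v,u=np.mgrid[:400,:640];x=u-p['cx'];y=v-p['cy'];r=np.hypot(x,y);th=r/p['fx'];k=np.tan(th)*d/np.maximum(r,1e-6)
P=(np.stack([x*k,-y*k,-d,np.ones_like(d)],-1)@np.linalg.inv(p['world_to_cam']).T)[...,:3]
hsv=cv2.cvtColor(a,cv2.COLOR_BGR2HSV)
for cx,cy in((318,174),(313,95)):
    m=(np.hypot(u-cx,v-cy)<24)&(P[...,2]>40)
    q=P[m];print(np.histogram(q[:,2],bins=range(40,124,4)))
    t=q[q[:,2]>np.percentile(q[:,2],90)-6];print(t.mean(0),np.ptp(t,0))
    print(P[cy-20:cy+21:5,cx].round(1).tolist())
c=cv2.resize(a[60:210,270:370],(400,600),interpolation=cv2.INTER_CUBIC)
s,ds=grab_frame('side');s=cv2.cvtColor(s,cv2.COLOR_RGB2BGR)[130:215,270:330];np.save('s2.npy',cloud('side',ds))
cv2.imwrite('pics/c3.png',np.hstack([c,cv2.resize(s,(400,600),interpolation=cv2.INTER_CUBIC)]))
E
```

```text
(array([ 10,  11,   2,  17,  13,   7,   9,   0,   0,  20, 163,   0,   0,
         0, 119, 545,   0,   0,   0,   0]), array([ 40,  44,  48,  52,  56,  60,  64,  68,  72,  76,  80,  84,  88,
        92,  96, 100, 104, 108, 112, 116, 120]))
[488.3466079  123.0924997  105.66919609] [ 29.41792191  73.88647252 310.38506715]
[[488.7, 137.1, 34.4], [488.5, 137.5, 81.9], [488.4, 134.9, 99.8], [488.4, 129.9, 100.7], [488.4, 124.8, 100.5], [488.4, 119.9, 101.8], [488.5, 114.3, 99.5], [488.5, 109.1, 100.0], [488.9, 78.2, -1.0]]
(array([  0,   0,   0,   0,   0,   0,   0,   1,   0,  19, 127,   0,   0,
         0, 153, 541,   0,   0,   0,   0]), array([ 40,  44,  48,  52,  56,  60,  64,  68,  72,  76,  80,  84,  88,
        92,  96, 100, 104, 108, 112, 116, 120]))
[483.71059675 205.82148149 104.07868174] [ 28.40669482  40.07072477 308.9563969 ]
[[482.5, 233.4, 29.2], [483.4, 218.7, 100.0], [483.4, 213.7, 99.9], [483.4, 208.5, 101.8], [483.4, 203.6, 101.2], [483.4, 198.7, 100.7], [483.4, 193.7, 101.9], [482.3, 190.9, 8.5], [482.6, 184.3, 30.8]]
```

View pics/c3.png

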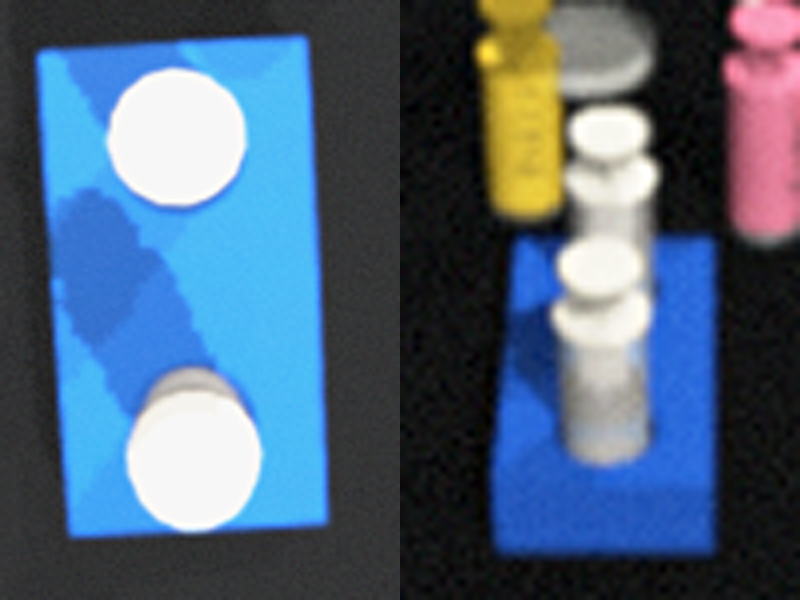

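Both syringes are upright and both plungers are still out, with disc tops at about 101 mm. The odd shapes were shadows, and the pushes had no lasting effect. I'll probe the near one in steps and log the force.

```bash
python3 - <<'E'
from h import *
env.movep([488,121,112],env.state()['orientation']); f0=env.state()['force']
for z in(103,99,96,93):
    st=env.move_l([488,121,z],velocity=30,max_force=15);s=env.state();print(st,s['tcp_pos'].round(1),(s['force']-f0).round(1),s['time_s'],s['finger_gap'])
    if st:break
a,d=grab_frame('side');b,_=grab_frame('scene');save(np.hstack([cv2.resize(a[100:220,250:380],(400,370)),cv2.resize(b[130:240,220:340],(400,370))]),'p.png')
E
```

```text
False [488.2 121.  103.4] [ 0.3  0.3 -1.1] 12.0583 0.0033117989931867194
False [487.9 121.   98.8] [ 1.1 -0.7 -0.8] 12.3417 0.005187594692616217
False [487.9 121.   95.8] [ 0.6  0.1 -1. ] 12.5917 0.0037061104447836946
False [487.9 121.   92.8] [ 0.  -0.2 -1.3] 12.8417 0.0020657843258144832
```

View pics/p.png

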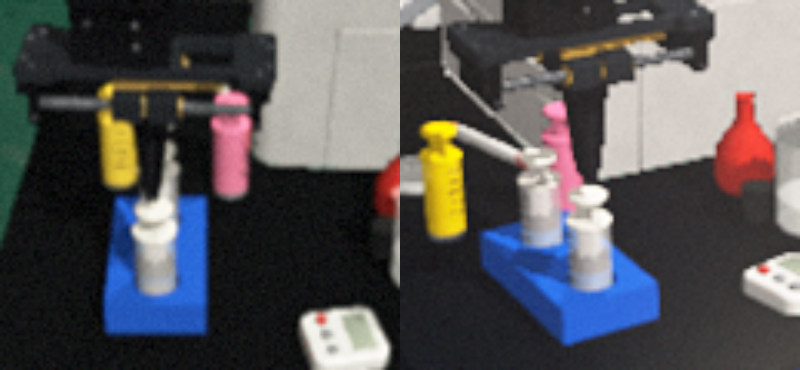

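```bash
python3 - <<'E'
from h import *
s=env.state();print(s['tcp_pos'],s['orientation'],s['joints'])
for k in('side','scene'):
    a,d=grab_frame(k);P=cloud(k,d);dark=a.max(2)<90
    for lo in(95,105,115,125,135,145,155):
        m=(P[...,2]>lo)&(P[...,2]<lo+10)&(abs(P[...,0]-488)<25)&(abs(P[...,1]-130)<60)&dark
        q=P[m]; print(k,lo,m.sum(),q.min(0).round() if len(q) else '',q.max(0).round() if len(q) else '',np.median(q,0).round(1) if len(q) else '')
E
```

```text
[488.02281194 120.99004461  92.98015197] [-7.19424301e-04  7.06974619e-01  7.07238408e-01 -4.51996699e-04] [1.11244348e-01 4.57317989e-01 1.96069217e+00 8.43502347e-04
 7.25187186e-01 1.10239588e-01]
side 95 0   
side 105 0   
side 115 10 [484. 108. 117.] [491. 112. 125.] [487.6 108.9 122. ]
side 125 21 [482. 108. 126.] [494. 112. 135.] [486.9 110.3 129.3]
side 135 27 [480. 107. 135.] [497. 112. 145.] [489.1 109.4 140. ]
side 145 32 [480. 106. 145.] [497. 113. 155.] [488.5 110.1 150.4]
side 155 30 [481. 108. 155.] [499. 113. 165.] [489.9 110.1 159.8]
scene 95 0   
scene 105 3 [485. 111. 113.] [487. 133. 115.] [485.2 117.4 114.4]
scene 115 19 [485. 107. 115.] [493. 129. 124.] [486.1 111.3 119.3]
scene 125 28 [481. 106. 126.] [493. 128. 135.] [483.6 109.1 130. ]
scene 135 32 [479. 105. 136.] [497. 129. 144.] [484.7 110.4 140.2]
scene 145 37 [478. 105. 145.] [497. 135. 155.] [485.4 110.3 150.3]
scene 155 38 [477. 105. 155.] [497. 126. 165.] [483.8 108.9 160.2]
```

The finger tip is visible only down to z≈114 with the TCP reported at 93. So the tips really end about 20 mm above the reported TCP, and the earlier push only just touched (4 N at 79). I'll push again, deeper and with a force guard.

```bash
python3 - <<'E'
from h import *
print(env.grip_depth,env.state()['time_s'])
def push(x,y):
    f0=env.state()['force'][2]
    for z in(82,78,76,74,72,70,68,66,64,62,60,58,56):
        st=env.move_l([x,y,z],velocity=25,max_force=15);s=env.state();print(st,s['tcp_pos'][2].round(1),(s['force'][2]-f0).round(1))
        if st or s['force'][2]-f0>15:break
    print(s['tcp_pos'].round(1));env.move_l([x,y,s['tcp_pos'][2]+35],velocity=90)
push(488,121)
env.move_l([483.4,205,100],velocity=150)
push(483.4,205)
env.move_gripper(1.0)
env.movep([486,110,215],env.state()['orientation'])
print(env.state()['time_s'])
for k in('side','scene'):
    a,d=grab_frame(k);P=cloud(k,d);save(a,k+'3.png')
    for x,y in((488,121),(483.4,205)):
        m=(np.hypot(P[...,0]-x,P[...,1]-y)<14)&(P[...,2]>60)&(P[...,2]<115);z=P[m][:,2];print(k,np.histogram(z,bins=range(70,110,3))[0])
E
```

```text
18.8 13.0417
False 81.9 -0.7
False 77.9 -0.8
False 76.1 1.7
False 74.2 2.7
False 72.2 5.7
False 70.4 6.3
False 68.4 8.6
False 66.6 9.2
False 64.6 10.0
False 63.4 19.7
[488.8 121.1  63.4]
False 82.1 0.4
False 77.9 0.8
False 75.9 0.3
False 73.8 0.7
False 71.8 0.8
False 69.8 0.8
False 67.8 1.7
False 65.8 1.4
False 63.8 1.3
False 63.4 18.5
[484.2 205.2  63.4]
23.1167
side [ 3  0  6 31  5  2  0  9 55  7  0  0  0]
side [ 4  3  1  8 41 16  0  0  0  0  0  0  0]
scene [ 3  5  7 27  5  3  2 16 32  2  0  0  0]
scene [ 4  2  2 10 26  9  0  0  0  0  0  0  0]
```

Clear result: the near syringe sticks (force rising to 10 N, disc back up at ~95). The far one is home (disc ~84). Next I'll check the open finger tips and the body height relative to the TCP.

```bash
python3 - <<'E'
from h import *
s=env.state();print(s['tcp_pos'].round(1),s['finger_gap'])
for k in('side','scene'):
    a,d=grab_frame(k);P=cloud(k,d);dark=(a.max(2)<90)
    for lo in range(200,320,8):
        m=(P[...,2]>lo)&(P[...,2]<=lo+8)&(abs(P[...,0]-486)<110)&(abs(P[...,1]-110)<50)&dark
        q=P[m]
        if len(q)>3: print(k,lo,len(q),'L',q[q[:,0]<486][:,0].round()[[0,-1]] if (q[:,0]<486).any() else '', np.percentile(q[:,0],[1,99]).round(),np.percentile(q[:,1],[1,50]).round())
E
```

```text
[485.4 110.7 213.4] 0.9988943735527116
side 232 17 L [438. 438.] [434. 538.] [ 98. 100.]
side 240 28 L [438. 439.] [433. 540.] [ 98. 101.]
side 248 31 L [433. 437.] [431. 540.] [ 98. 100.]
side 256 36 L [438. 432.] [430. 541.] [ 95. 100.]
side 264 41 L [438. 438.] [430. 542.] [ 96. 100.]
side 272 41 L [438. 437.] [429. 543.] [ 95. 100.]
side 280 46 L [438. 438.] [430. 544.] [97. 99.]
side 288 45 L [437. 436.] [429. 545.] [97. 99.]
side 296 48 L [437. 437.] [427. 546.] [96. 99.]
side 304 29 L [437. 437.] [426. 544.] [96. 99.]
side 312 63 L [437. 410.] [405. 568.] [73. 77.]
scene 232 22 L [435. 437.] [435. 537.] [ 97. 106.]
scene 240 26 L [432. 435.] [432. 539.] [ 97. 104.]
scene 248 41 L [432. 434.] [432. 540.] [ 94. 102.]
scene 256 39 L [431. 432.] [430. 539.] [ 95. 101.]
scene 264 38 L [429. 437.] [429. 539.] [ 95. 103.]
scene 272 41 L [430. 435.] [428. 543.] [ 94. 100.]
scene 280 47 L [428. 432.] [428. 542.] [94. 99.]
scene 288 51 L [427. 437.] [427. 543.] [ 95. 101.]
scene 296 46 L [426. 429.] [426. 544.] [ 96. 100.]
scene 304 45 L [436. 428.] [423. 552.] [92. 98.]
scene 312 94 L [405. 413.] [404. 564.] [73. 78.]
```

```bash
python3 - <<'E'
from h import *
Q=env.state()['orientation'];O=-21.5
env.move_gripper(0.7)
env.movep([488,121,115+O],Q)
st=env.move_l([488,121,38+O],velocity=80,max_force=12);s=env.state();print(st,s['tcp_pos'].round(1))
env.move_gripper(0.0,force=20);s=env.state();print(s['finger_gap']*95,s['grasp_force'],s['time_s'])
env.move_l([488,121,60+O],velocity=60);env.move_l([488,121,140+O],velocity=150)
s=env.state();print(s['finger_gap']*95,s['grasp_force'],s['time_s'])
for k in('scene','side'):
    a,d=grab_frame(k);save(a,k+'4.png')
a=cv2.imread('pics/scene4.png')[90:240,200:400];b=cv2.imread('pics/side4.png')[70:220,220:420]
cv2.imwrite('pics/g.png',cv2.resize(np.hstack([a,b]),(800,300)))
E
```

```text
False [488.3 121.   16.9]
33.57411356387014 20.000129342079163 26.3417
33.78028482243111 19.99987542629242 27.5417
```

View pics/g.png

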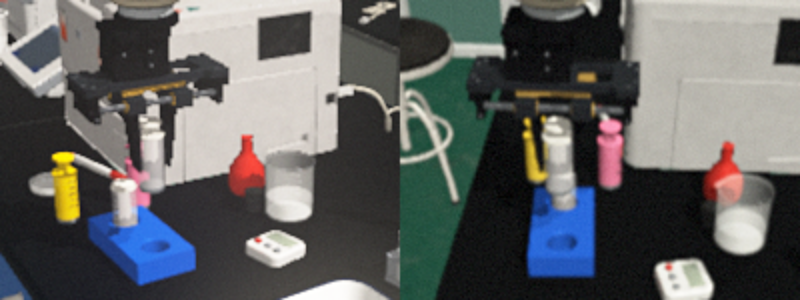

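The near well is empty. The sticking syringe hangs upright in the fingers and the far one stays in the rack with its plunger home. Now to the tray.

```bash
python3 - <<'E'
from h import *
Q=env.state()['orientation'];O=-21.5;x,y=550,-205
env.movep([x,y,120+O],Q);env.move_l([x,y,45+O],velocity=80)
st=env.move_l([x,y,27+O],velocity=20,max_force=5);s=env.state();print(st,s['tcp_pos'].round(1),s['force'].round(1),s['time_s'])
env.move_gripper(0.65);env.move_l([x,y,160+O],velocity=100)
env.movep([x-20,y+200,240],Q)
for k in('scene','side'):
    a,d=grab_frame(k);save(a,k+'5.png');P=cloud(k,d)
    for X,Y in((x,y),(483.4,205)):
        m=(np.hypot(P[...,0]-X,P[...,1]-Y)<25)&(P[...,2]>55)&(P[...,2]<115);q=P[m];print(k,np.histogram(q[:,2],bins=range(55,110,3))[0]);t=q[q[:,2]>np.percentile(q[:,2],95)-4];print(t.mean(0))
print(env.state()['time_s'])
a=cv2.imread('pics/scene5.png')[150:340,220:480];b=cv2.imread('pics/side5.png')[130:390,220:420]
cv2.imwrite('pics/f.png',np.hstack([cv2.resize(a,(480,350)),cv2.resize(b,(270,350))]))
E
```

```text
True [ 549.8 -204.9    9.9] [1.  0.2 1.3] 30.6417
scene [17 18 21 19 18 23 73 10  3  1 17 83  5  0  0  0  0  0]
[ 549.16627507 -206.98760725   89.21653759]
scene [16 10 17 13 12 13 15 11 23 37  8  0  0  0  0  0  0  0]
[483.68607728 202.13763118  83.74304718]
side [ 17  19  13  23  15  16 100   9   0   0  26 156   8   0   0   0   0   0]
[ 549.26697839 -205.03687492   89.19536874]
side [13  8 15 15 11 12 12  9 19 51 18  0  0  0  0  0  0  0]
[483.66414123 203.67336605  84.21090416]
33.775
```

View pics/f.png

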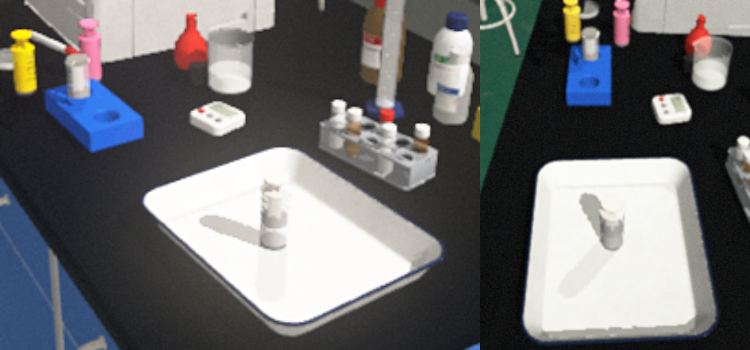

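The sticking syringe stands upright on the tray floor near its centre, with its disc top at 89 (joint about 8 mm). The good one is in the rack with its plunger home, and the beaker hasn't moved.

```bash
python3 -c "
from h import *
print(env.job_done())"
```

```text
the job is handed in; nothing more can be done
None
```

The job is handed in, at about 34 s on the robot clock: the sticking syringe (near well) stands upright on the tray floor with its plunger about 8 mm in, the good one (far well) is still in the rack with its plunger home, and the beaker was left where it was; the first pushes fell short because the finger tips sit about 21 mm above the reported TCP, so I corrected for that and repeated the test on both.

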